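Weigh down the feed arm and pin it

TASK

Hang the orange-handled feed weight by its handle on the hook at the end of the green stand's sprung yellow arm, so that it pulls the arm down level, and let go of it. Then take the red-headed pin from its wooden block and thread it from above through the bracket's brass bushing and on through the arm's, until its grooved end stands out at least 10 mm below the arm's bushing for a clip. Finish still holding the pin there, upright and still, with its head raised at least 5 mm off the bracket so that a washer can be slipped under it; leave the loose tools and stones alone.

Things in the scene. Friction and masses are not known exactly. Their poses are not given: they have to be found in the camera images.
- stand: Green steel feed stand, fixed to the bench; foot 90 x 130 x 10 mm. Origin: on the bench, in the middle of the foot, under the arm's pivot (pivot 105 mm up). z up; the arm and the top bracket (44 mm wide, its top 165 mm up) reach out along its own -y. The back post is at +y 33 to 47 mm.
- upper_bush (a point): Centre of the top face of the bracket's brass bushing, 65 mm along the stand's -y and 165 mm up. Bushing: vertical bore 14 mm, outside 29 mm, 16 mm long (149 to 165 mm up).
- lower_bush (a point): Centre of the underside of the arm's brass bushing (bore 14 mm, 16 mm long, axes of the arm). With the arm level it is right below the upper bushing, from 97 to 113 mm up, with its bore in line.
- hook_seat (a point): Point on top of the hook's 8 mm round bar (along the arm) where the handle hangs, 148 mm from the pivot, 109 mm up with the arm level. The flat seat runs 16 mm inward (to the 16 mm wide arm, 3 mm higher) and 16 mm outward; then the upturned tip rises 8 mm over the seat and ends 27 mm outward. Axes of the arm: outward is -y and tilts up with the arm.
- feed_arm (a joint): Angle of the yellow arm (rad): 0 level on its stop, 0.28 raised (the hook end then stands about 41 mm higher). A light spring lifts it to 0.28 when empty (about 1 to 2 N down at the hook brings it level); the hung weight holds it at 0.
- weight: Feed weight, about 0.5 kg: dark steel disc 56 mm across, 35 mm high, two 8 mm uprights at x = +-22 mm, and on them an orange grip 52 (x) x 14 (y) x 40 (z) mm, 80 to 120 mm above the underside. The window under the grip is 36 mm wide and 45 mm high, open along y. Origin: centre of the underside, z up.
- weight_eye (a point): Centre of the underside of the orange grip (80 mm above the weight's underside): this rests on the hook. Axes of the weight.
- pin_block: Fixed wooden block 74 x 74 mm, 55 mm high, with a 15 mm wide vertical hole in its middle, 45 mm deep, in which the pin stands. Origin: centre of the underside.
- pin: Steel pin, 10 mm thick, 80 g: cone end (5 mm wide at the tip, full width 8 mm up), dark groove at 12 mm, shank 105 mm long, then a red square head 24 x 24 x 34 mm (105 to 139 mm from the tip), sides along x and y. Origin: the tip; z points to the head. At the start it stands in the block, tip 10 mm above the bench, leaning a few degrees at most.
- pin_neck (a point): Point on the pin's axis at the underside of its red head, 105 mm from the tip.
- chisel: Loose chisel with wooden handle, 28 x 205 x 28 mm, lying near the bench's front edge at the left; leave alone.
- spanner: Loose steel spanner, 26 x 167 x 6 mm, lying flat behind the hook; leave alone.
- stone_pale: Loose whitish stone, 54 x 55 x 35 mm, behind the work; leave alone.
- stone_grey: Loose grey stone, 52 x 66 x 34 mm, behind the work; leave alone.

How it is judged:
On the way, in this order (a step that is already met when the one before it is completed fails the run):
1. the weight hangs free on the hook, let go, and the arm is down level (distance between weight_eye and hook_seat below 0.022 m and height (world z) of weight above 0.012 m and value of joint feed_arm below 0.04 rad and contact force between the fingers and weight below 0.2 N and contact force between weight and stand above 1 N), for 0.2 s.
2. the pin's end is in the upper bushing (horizontal distance between pin and upper_bush below 0.006 m and z of pin in the frame of upper_bush between -0.05 and -0.008 m), for 0.05 s.
At the end, for the whole second after the job is handed in: Weight hangs untouched on the hook (eye within 22 mm of the seat), arm level (< 0.04 rad); pin through both bushings (within 6 mm of both axes, tilt < 0.08 rad), tip >= 9 mm below the arm's bushing, head >= 4 mm above the bracket, held still in the fingers (all of step 1 and z of pin in the frame of lower_bush below -0.009 m and horizontal distance between pin and lower_bush below 0.006 m and horizontal distance between pin_neck and upper_bush below 0.006 m and z of pin_neck in the frame of upper_bush above 0.004 m and angle between pin's own z axis and vertical below 0.08 rad and contact force between the fingers and pin above 2 N and linear speed of pin below 0.02 m/s); the arm keeps its last pose, push and grip.
It fails at once if a loose tool or stone is pushed more than 30 mm (distance of any of chisel, spanner, stone_pale, stone_grey from where it was at the start of the episode above 0.03 m).
It also fails if it takes over 61 s, if anything falls off the work surface, if the arm or the gripper's body presses on something with over 40 N, if the wrist force passes 120 N, or if a joint passes its speed limit or range.

ROBOT

A 6-joint arm with a two-finger parallel gripper is mounted at the origin on a cart in front of the work surface, level with it; the furniture and walls round the work are solid. World frame = base frame: x ahead of the robot, y to its left, z up, the work surface at z = 0. Lengths are in m, angles in rad, forces in N, time in s.
With the tool pointing down it reaches from about 0.325 to 0.775 m from the base axis. Payload 5.5 kg.
Tool frame: the origin (TCP) lies midway between the tips of the shut fingers; the grasp point (between the pads) lies 19 mm behind it; x points along the fingers, z is the direction in which the jaws open and shut, and the axes are right-handed (so a half turn about x gives the same grasp; the last joint's range is limited). The gripper opens to 85 mm and grips with 20 to 120 N. Pads are 22 mm wide; open, the fingers measure 114 mm over their backs; the gripper's body (76 mm by 85 mm) begins 54 mm behind the grasp point. The pads swing forward as they close: fully open they stand 13 mm farther back than shut.
Start: joints at [1.23, 0.091, 1.231, -0, 1.82, -0.057], TCP at [0.168, 0.576, 0.231] pointing down, gripper open.
Joint ranges: [-2.87, 2.87], [-0.86, 2.18], [0.17, 2.46], [-1.51, 4.65], [0.06, 2.69], [-2.65, 2.65]. Speed limits (rad/s): [2.57, 2.57, 3.01, 3.14, 3.14, 3.14].

INTERFACE

Orientations are given as a unit quaternion [x, y, z, w].
In Python, from bench import sensors, viewer, env gives the robot as it stands. The module is installed in compiled form; this text tells all that it offers.
- The arm moves only by the shell command python3 -m pendant 'ROWS' [FORCE]. ROWS is JSON, a list that holds one entry, the list of rows, each a list of 5 numbers: the opening, from -1 (shut) to 1 (fully open), then the shift along the tool's x, y, z in cm, then the turn about the tool's x in rad. A call has 1 to 12 rows; each row is the pose to reach, as a shift and turn from the pose commanded when the call began, along the tool's axes at that moment; what a row does not reach only later rows make up. A row lasts 1/12 s, in which the tool goes at most 41.7 mm and 7.16 degrees, less where a joint would pass 70% of its speed; a pose out of reach is approached as far as the arm can. A call with a gripper value outside its range is refused whole. The fingers move at their own pace and stop on an object; FORCE is the grip in N (left out, the last holds). Time passes only in rows, so rows that repeat a pose let the fingers close. It gives the time, the measured TCP pose, the force and the opening at its end, in the units of the state.
- sensors.observe(): the state, without advancing time (a new reading comes with each control period).
- viewer.capture(name): name is "scene" or "top" or "wrist"; returns (picture, depth): 384x512x3 uint8, blue, green, red; 384x512 float32, m along the optical axis (not along the pixel's ray), 0 where there is no reading.
- viewer.camera_info(name): a dict with "mtx" (3x3 intrinsics, pixels), "R" (3x3) and "t" (3): a world point X has camera coordinates R X + t. Camera axes: x right, y down, z forward; pixel columns grow to the right and rows downward; lengths in m; the calibration is good to about 2 mm. A picture is of the moment at which its call begins: read the wrist's pose just before it. camera_info takes no time and is no camera call; for the wrist camera it gives the pose at the moment of the call.
- env.job_done(): hands the job in, once; it reports no verdict.
The state is a dict: "t": time; "joint_pos": joint angles; "joint_vel": joint speeds; "joint_efforts": joint torques, N m; "ee_pos": TCP position; "eef_rot": TCP orientation; "contact_force": force on the tool from outside, world axes, zero at the start; "torque": the same for the moment, N m; "grip_width": finger opening in m.
Only numpy, scipy, OpenCV 4.12 (cv2) and the standard library are available. Lean on these libraries where they do the work, as an engineer would, in place of code of your own. Each camera call takes 0.05 s, during which the arm holds its last target. There are 200 camera calls.

## Working session

There is one attempt and no reset: what is moved stays moved. The work goes in short steps, Python scripts to look and compute and a shell command to move; the robot and the scene stay as the last step left them, time stands still between calls to the robot, and variables do not carry over. Pictures are saved under pics/ and viewed, about 8 in all and at most 12, crops included, and the job is handed in when it is done.

```bash
mkdir -p pics
cat > h.py <<'E'
import numpy as np, cv2
from bench import sensors, viewer, env
from scipy.spatial.transform import Rotation as Ro
def cap(n,save=None):
    i=viewer.camera_info(n); p,d=viewer.capture(n)
    if save: cv2.imwrite(f'pics/{save}.png',p)
    return p,d,{k:np.array(v) for k,v in i.items() if k in('mtx','R','t')}
def cloud(d,i):
    v,u=np.mgrid[:d.shape[0],:d.shape[1]]
    K=i['mtx']; c=np.stack([(u-K[0,2])/K[0,0]*d,(v-K[1,2])/K[1,1]*d,d],-1)
    return (c-i['t'])@i['R']
E
python3 - <<'E'
from h import *
s=sensors.observe(); print({k:np.round(v,3).tolist() for k,v in s.items()})
ims=[]
for n in('scene','top'):
    p,d,i=cap(n); np.savez(f'{n}0.npz',p=p,d=d,**i); ims.append(p); print(n,i['mtx'].round(1).tolist(),(-i['R'].T@i['t']).round(3),i['R'].round(2).tolist())
cv2.imwrite('pics/a.png',cv2.resize(np.hstack(ims),(800,300)))
cv2.imwrite('pics/top0.png',cv2.resize(ims[1],(800,600)))
cv2.imwrite('pics/scene0.png',cv2.resize(ims[0],(800,600)))
E
```

```text
{'t': 0.0, 'joint_pos': [1.23, 0.092, 1.232, 0.0, 1.82, -0.057], 'joint_vel': [0.003, -0.001, -0.0, 0.001, -0.001, -0.001], 'joint_efforts': [0.0, -45.871, -41.804, -0.0, 0.011, 0.0], 'ee_pos': [0.168, 0.576, 0.23], 'eef_rot': [-0.425, 0.566, 0.424, 0.565], 'contact_force': [0.388, -0.425, -0.509], 'torque': [0.003, -0.017, -0.059], 'grip_width': 0.085}
scene [[434.6, 0.0, 261.3], [0.0, 434.6, 187.0], [0.0, 0.0, 1.0]] [-0.203 -0.561  0.866] [[0.62, -0.78, -0.01], [-0.49, -0.37, -0.79], [0.61, 0.5, -0.61]]
top [[454.6, 0.0, 251.8], [0.0, 454.6, 192.3], [0.0, 0.0, 1.0]] [0.416 0.044 1.289] [[-0.01, -1.0, 0.0], [-0.99, 0.01, -0.1], [0.1, -0.01, -0.99]]
```

View pics/top0.png

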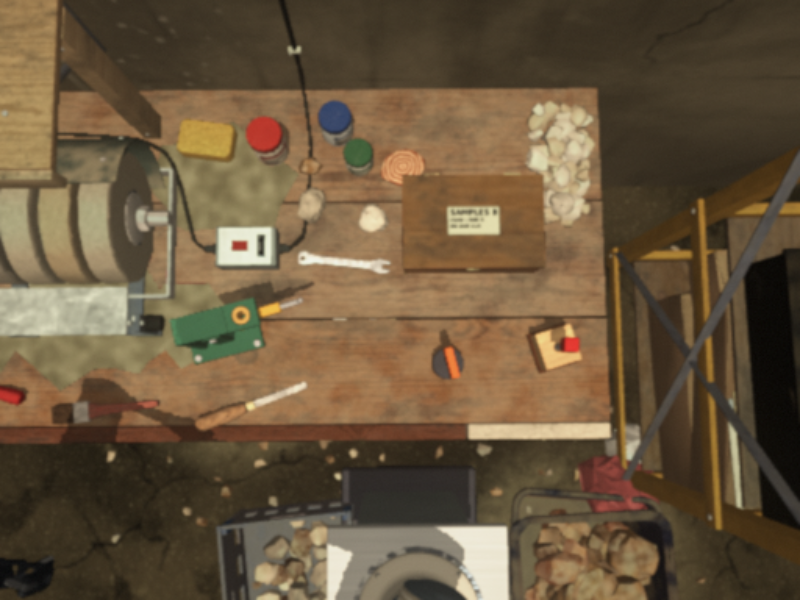

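View pics/scene0.png

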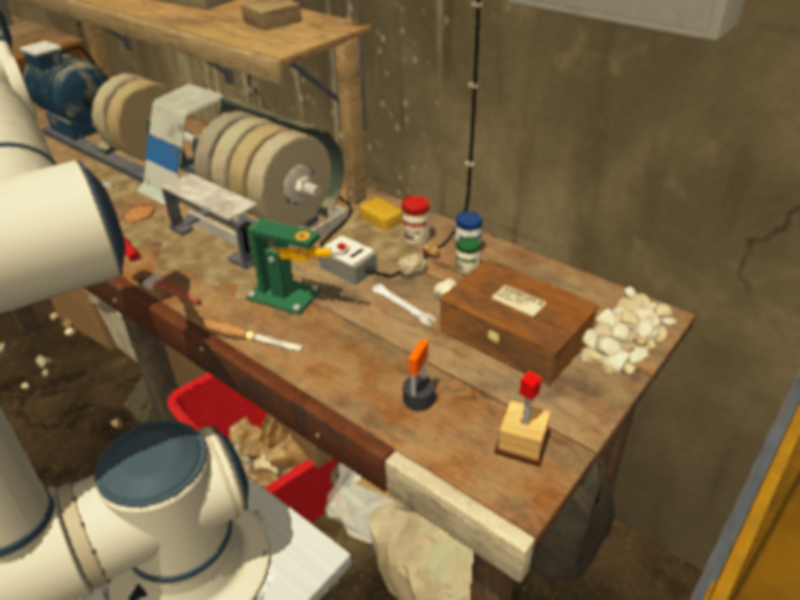

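The top view shows the stand with its arm pointing right (240,315), the weight at (447,360), the pin in its block at (570,345), the spanner at (345,262) and the chisel at (250,405). The scene view agrees.

```bash
cat > m.py <<'E'
from h import *
def blobs(n,p,d,i,z=None):
    P=cloud(d,i); hsv=cv2.cvtColor(p,cv2.COLOR_BGR2HSV).astype(int)
    H,S,V=hsv[...,0],hsv[...,1],hsv[...,2]
    inb=(P[...,0]>.25)&(P[...,0]<.9)&(abs(P[...,1])<.5)&(d>0)
    Z=P[...,2]
    return P,H,S,V,inb,Z
def rect(name,P,m,zz=None):
    q=P[m]; 
    if len(q)<5: print(name,'few',len(q)); return
    r=cv2.minAreaRect((q[:,:2]*1000).astype(np.float32))
    print(name,len(q),'mean',q.mean(0).round(4),'rect c',np.round(r[0],1),'size',np.round(r[1],1),'ang',round(r[2],1),'z',np.percentile(q[:,2],[2,50,98]).round(3))
if __name__=='__main__':
  for n in('top','scene'):
    f=np.load(f'{n}0.npz'); p,d=f['p'],f['d']; i=f
    P,H,S,V,inb,Z=blobs(n,p,d,i); print(n)
    orange=inb&(H>4)&(H<14)&(S>190)&(V>120)
    rect('orange top',P,orange&(Z>.112)&(Z<.13)&(P[...,1]<.1)); rect('orange all',P,orange&(Z>.07)&(P[...,1]<.1))
    red=inb&((H<5)|(H>172))&(S>170)&(P[...,1]<-.1)
    rect('red top',P,red&(Z>.142)); rect('red all',P,red&(Z>.1))
    rect('block top',P,inb&(Z>.05)&(Z<.06)&(P[...,1]<-.12)&(P[...,0]<.5))
    green=inb&(H>60)&(H<95)&(S>90)&(P[...,1]>.05)
    st=inb&(P[...,1]>.05)&(P[...,1]<.4)
    rect('bracket top',P,(st&(Z>.158)&(Z<.172)&(P[...,0]<.6)))
    rect('foot',P,green&(Z<.016))
    brass=inb&(H>14)&(H<28)&(S>150)&(P[...,1]>.05)&(P[...,0]<.6)
    rect('brass up',P,brass&(Z>.155)&(Z<.175)); rect('yellow arm',P,brass&(Z>.09)&(Z<.15))
    rect('disc',P,inb&(V<70)&(Z>.025)&(Z<.045)&(P[...,1]<.1)&(P[...,1]>-.1)&(P[...,0]<.5))
E
python3 m.py
python3 - <<'E'
import cv2,numpy as np
a=np.load('top0.npz')['p'][160:260,95:215];b=np.load('scene0.npz')['p'][120:220,130:250]
cv2.imwrite('pics/c.png',cv2.resize(np.hstack([a,b]),None,fx=3.3,fy=3.3,interpolation=2))
E
```

```text
top
orange top 33 mean [ 0.439  -0.0517  0.119 ] rect c [437.3 -55. ] size [44.5 11.8] ang 14.5 z [0.115 0.119 0.123]
orange all 33 mean [ 0.439  -0.0517  0.119 ] rect c [437.3 -55. ] size [44.5 11.8] ang 14.5 z [0.115 0.119 0.123]
red top 82 mean [ 0.462  -0.2459  0.1481] rect c [ 462.7 -246. ] size [26.1 20.3] ang 89.2 z [0.144 0.148 0.152]
red all 87 mean [ 0.4622 -0.2452  0.1477] rect c [ 462.7 -246. ] size [26.1 20.3] ang 89.2 z [0.14  0.148 0.152]
block top 429 mean [ 0.4611 -0.2416  0.0547] rect c [ 461.9 -245.7] size [63.8 64.8] ang 16.1 z [0.051 0.055 0.059]
bracket top 985 mean [0.5024 0.3233 0.1643] rect c [511.7 288.2] size [ 44.6 212.4] ang 14.2 z [0.159 0.164 0.169]
foot few 2
brass up 60 mean [0.5133 0.2821 0.164 ] rect c [512.9 282.1] size [23.2 22.8] ang 1.1 z [0.159 0.164 0.168]
yellow arm 103 mean [0.522  0.2455 0.1406] rect c [519.2 258.2] size [15.7 72.6] ang 12.8 z [0.125 0.141 0.149]
disc few 0
scene
orange top 69 mean [ 0.4336 -0.065   0.1189] rect c [ 457.8 -154. ] size [ 50.1 206.1] ang 13.1 z [0.113 0.12  0.124]
orange all 156 mean [ 0.4341 -0.0793  0.1109]
[... 267 characters left out ...]
] ang 2.7 z [0.12  0.145 0.152]
block top 514 mean [ 0.4606 -0.2505  0.0565] rect c [ 465. -249.] size [68.  64.3] ang 16.9 z [0.052 0.057 0.06 ]
bracket top 473 mean [0.5026 0.3135 0.1658] rect c [514.3 286.1] size [ 51.5 213.3] ang 16.1 z [0.159 0.167 0.17 ]
foot 383 mean [0.4898 0.3246 0.012 ] rect c [494.6 337.1] size [ 81.9 123.6] ang 14.5 z [0.008 0.012 0.016]
brass up 44 mean [0.5138 0.2788 0.1652] rect c [508.8 273. ] size [41.9 25.1] ang 55.5 z [0.156 0.166 0.169]
yellow arm 226 mean [0.5081 0.2801 0.1292] rect c [510.6 286.4] size [ 37.  138.6] ang 13.7 z [0.109 0.129 0.148]
disc 112 mean [ 0.4327 -0.0686  0.0342] rect c [434.5 -67.4] size [38.6 48.9] ang 86.6 z [0.026 0.035 0.04 ]
```

View pics/c.png

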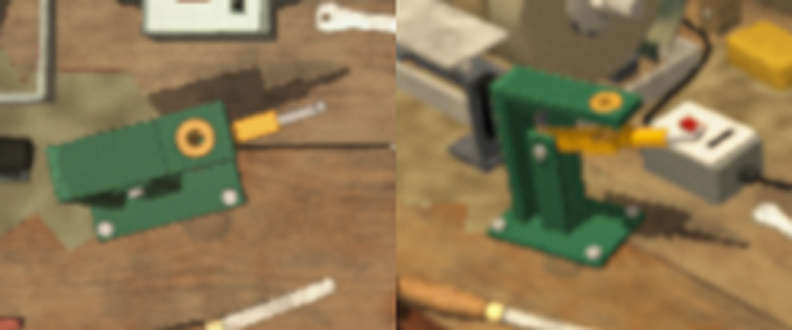

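The crop shows the bracket with its brass bushing and the raised arm with its grey hook; the stand axis is tilted about 14° from world -y, and the weight's handle lies across that direction. Next I refine with ray casts and work out the move to a spot above the weight.

```bash
cat >> h.py <<'E'
def onplane(uv,i,z):
    uv=np.atleast_2d(np.asarray(uv,float)); K=i['mtx']
    r=np.c_[(uv[:,0]-K[0,2])/K[0,0],(uv[:,1]-K[1,2])/K[1,1],np.ones(len(uv))]@i['R']
    c=-i['R'].T@i['t']; return c+r*((z-c[2])/r[:,2])[:,None]
def need(xyz,axis=None):
    """shift (cm, tool axes) and turn about tool x to put TCP at xyz with tool z along world xy 'axis' (either sense)"""
    s=sensors.observe(); R=Ro.from_quat(s['eef_rot']).as_matrix(); p=np.array(s['ee_pos'])
    print('t',round(s['t'],2),'tcp',p.round(4),'R',R.round(3).tolist(),'q6',round(s['joint_pos'][5],2),'F',np.round(s['contact_force'],1),'w',round(s['grip_width'],4))
    if xyz is not None: print('shift cm',((np.array(xyz)-p)@R*100).round(2))
    if axis is not None:
        a=np.array([*axis,0.])@R; t=np.arctan2(-a[1],a[2]); print('turn',[round((t+k*np.pi),3) for k in(-1,0,1)])
E
python3 - <<'E'
from h import *
f=np.load('top0.npz'); p=f['p']; hsv=cv2.cvtColor(p,cv2.COLOR_BGR2HSV)
def rc(lo,hi,box,z,name):
    m=cv2.inRange(hsv,lo,hi); b=np.zeros_like(m); x0,y0,x1,y1=box; b[y0:y1,x0:x1]=m[y0:y1,x0:x1]
    c=max(cv2.findContours(b,0,1)[0],key=cv2.contourArea)
    w=onplane(c[:,0],f,z); r=cv2.minAreaRect((w[:,:2]*1000).astype(np.float32)); print(name,[np.round(v,1) for v in r])
rc((4,170,110),(14,255,255),(270,210,310,250),.12,'grip')
rc((0,170,90),(4,255,255),(340,200,380,240),.149,'head')
rc((60,60,30),(95,255,255),(100,180,180,240),.165,'green')
rc((12,120,120),(30,255,255),(140,190,165,215),.165,'brass')
need([.438,-.053,.28],[.97,.245])
E
```

```text
grip [array([436.1, -55.7]), array([52. , 15.3]), np.float64(14.3)]
head [array([ 462.7, -245.1]), array([25.5, 20. ]), np.float64(89.5)]
green [array([486.2, 318.4]), array([ 74.9, 132.7]), np.float64(13.7)]
brass [array([512.7, 281.9]), array([27.4, 27.3]), np.float64(89.5)]
t 0.1 tcp [0.1679 0.5758 0.2303] R [[-0.001, -0.96, 0.28], [-0.002, 0.28, 0.96], [-1.0, 0.0, -0.002]] q6 -0.06 F [ 0.9  0.2 -0.6] w 0.0853
shift cm [ -4.88 -43.53 -52.81]
turn [np.float64(-2.102), np.float64(1.04), np.float64(4.181)]
```

```bash
python3 -m pendant '[[[1,-7,-43.5,-52.8,1.04],[1,-7,-43.5,-52.8,1.04],[1,-7,-43.5,-52.8,1.04],[1,-7,-43.5,-52.8,1.04],[1,-7,-43.5,-52.8,1.04],[1,-7,-43.5,-52.8,1.04],[1,-7,-43.5,-52.8,1.04],[1,-7,-43.5,-52.8,1.04],[1,-7,-43.5,-52.8,1.04],[1,-7,-43.5,-52.8,1.04],[1,-7,-43.5,-52.8,1.04],[1,-7,-43.5,-52.8,1.04]]]' 40
python3 - <<'E'
from h import *
need([.437,-.055,.28],[.97,.245])
E
```

```text
t: 1.1
ee_pos: [0.3642, 0.117, 0.2822]
eef_rot: [-0.087, 0.702, 0.087, 0.702]
contact_force: [0.9, -0.2, 0.6]
grip_width: 0.0852
t 1.1 tcp [0.3642 0.117  0.2822] R [[0.0, -0.245, 0.97], [0.0, 0.97, 0.245], [-1.0, 0.0, 0.0]] q6 -0.03 F [ 0.9 -0.2  0.6] w 0.0852
shift cm [  0.22 -18.46   2.85]
turn [np.float64(-3.142), np.float64(-0.0), np.float64(3.142)]
```

```bash
python3 -m pendant '[[[1,0.2,-18.5,2.85,0],[1,0.2,-18.5,2.85,0],[1,0.2,-18.5,2.85,0],[1,0.2,-18.5,2.85,0],[1,0.2,-18.5,2.85,0],[1,0.2,-18.5,2.85,0],[1,0.2,-18.5,2.85,0]]]'
python3 - <<'E'
from h import *
need([.437,-.055,.09],[.97,.245])
p,d,i=cap('wrist','w1'); np.savez('w1.npz',p=p,d=d,**i); print((-i['R'].T@i['t']).round(3),i['R'].round(2).tolist())
hsv=cv2.cvtColor(p,cv2.COLOR_BGR2HSV); m=cv2.inRange(hsv,(4,170,90),(14,255,255))
c=max(cv2.findContours(m,0,1)[0],key=cv2.contourArea)
P=cloud(d,i)[m>0]; print(P.mean(0),np.percentile(P[:,2],[5,50,95]))
w=onplane(c[:,0],i,.12); print([np.round(v,1) for v in cv2.minAreaRect((w[:,:2]*1000).astype(np.float32))],len(c))
q=P[abs(P[:,2]-.12)<.006]; print([np.round(v,1) for v in cv2.minAreaRect((q[:,:2]*1000).astype(np.float32))])
E
```

```text
t: 1.68
ee_pos: [0.4369, -0.0543, 0.2793]
eef_rot: [-0.086, 0.703, 0.087, 0.701]
contact_force: [-0.6, -1.0, -0.2]
grip_width: 0.0853
t 1.68 tcp [ 0.4369 -0.0543  0.2793] R [[-0.002, -0.242, 0.97], [0.001, 0.97, 0.242], [-1.0, 0.001, -0.002]] q6 -0.45 F [-0.6 -1.  -0.2] w 0.0853
shift cm [18.93 -0.1   0.03]
turn [np.float64(-3.145), np.float64(-0.003), np.float64(3.139)]
[0.42  0.014 0.422] [[0.97, 0.24, -0.0], [0.23, -0.93, 0.28], [0.07, -0.27, -0.96]]
[ 0.43432554 -0.05317864  0.11364047] [0.08742947 0.11767306 0.12115351]
[array([435.9, -52.2]), array([50.3, 18.2]), np.float64(14.0)] 190
[array([436.6, -55.4]), array([50.5, 12.3]), np.float64(14.2)]
```

View pics/w1.png

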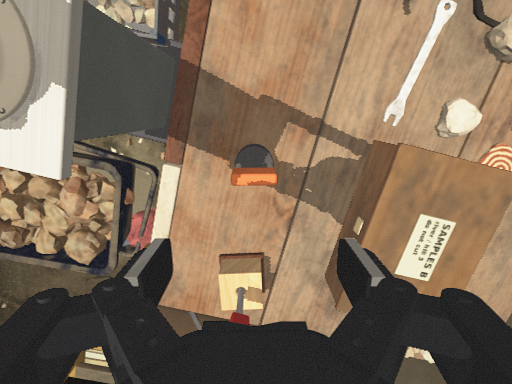

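The wrist view shows the orange grip at (254,177), jaws aligned with it, and the pin and block at (240,290). I descend, grip and lift.

```bash
python3 -m pendant '[[[1,10,0,0,0],[1,19,0,0,0],[1,19,0,0,0],[1,19,0,0,0],[1,19,0,0,0],[1,19,0,0,0],[-0.4,19,0,0,0],[-0.4,19,0,0,0],[-0.4,19,0,0,0],[-0.4,19,0,0,0],[-0.4,19,0,0,0],[-0.4,19,0,0,0]]]' 50
python3 - <<'E'
from h import *
need([.4365,-.055,.2])
E
```

```text
t: 2.73
ee_pos: [0.4383, -0.0538, 0.0938]
eef_rot: [-0.088, 0.7, 0.087, 0.703]
contact_force: [-2.9, 0.0, 7.6]
grip_width: 0.0513
t 2.73 tcp [ 0.4383 -0.0538  0.0938] R [[0.005, -0.244, 0.97], [-0.001, 0.97, 0.244], [-1.0, -0.002, 0.004]] q6 -0.45 F [-2.9  0.   7.6] w 0.0513
shift cm [-10.63  -0.1   -0.16]
```

```bash
python3 -m pendant '[[[-0.4,-2,0,0,0],[-0.4,-5,0,0,0],[-0.4,-8,0,0,0],[-0.4,-10,0,0,0],[-0.4,-10,0,0,0],[-0.4,-10,0,0,0],[-0.4,-10,0,0,0]]]' 60
python3 - <<'E'
from h import *
need([.5445,.1554,.19],[.97,.242])
f=np.load('top0.npz'); print('tip',onplane([192.6,191.8],f,.163), 'exp', .513+.100*.242,.2815-.1*.97)
p,d,i=cap('wrist','w2'); P=cloud(d,i); hsv=cv2.cvtColor(p,cv2.COLOR_BGR2HSV); m=(cv2.inRange(hsv,(4,170,90),(14,255,255))>0)&(P[...,1]<.2)
q=P[m]; print('grip z',np.percentile(q[:,2],[1,5,50,95,99]).round(4),q.mean(0))
p,d,i=cap('scene','s2'); P=cloud(d,i); hsv=cv2.cvtColor(p,cv2.COLOR_BGR2HSV); m=(cv2.inRange(hsv,(4,170,90),(14,255,255))>0)&(P[...,1]<.1)&(P[...,0]<.5)&(P[...,2]>.1)
q=P[m]; print('grip z',np.percentile(q[:,2],[1,5,50,95,99]).round(4),q.mean(0))
cv2.imwrite('pics/s2.png',cv2.resize(p[100:330,150:420],None,fx=2.5,fy=2.5))
E
```

```text
t: 3.32
ee_pos: [0.4365, -0.0534, 0.1885]
eef_rot: [-0.087, 0.702, 0.087, 0.701]
contact_force: [-0.3, -0.6, -6.0]
grip_width: 0.051
t 3.32 tcp [ 0.4365 -0.0534  0.1885] R [[-0.002, -0.244, 0.97], [0.0, 0.97, 0.244], [-1.0, 0.001, -0.002]] q6 -0.45 F [-0.3 -0.6 -6. ] w 0.051
shift cm [-0.16 17.61 15.57]
turn [np.float64(-3.139), np.float64(0.002), np.float64(3.144)]
tip [[0.53618628 0.18547082 0.163     ]] exp 0.5372 0.18449999999999997
grip z [0.1797 0.1839 0.2139 0.2162 0.2168] [ 0.43658952 -0.05186024  0.20793909]
grip z [0.1188 0.1252 0.2017 0.8656 0.8656] [ 0.39342638 -0.13161702  0.23923918]
```

View pics/s2.png

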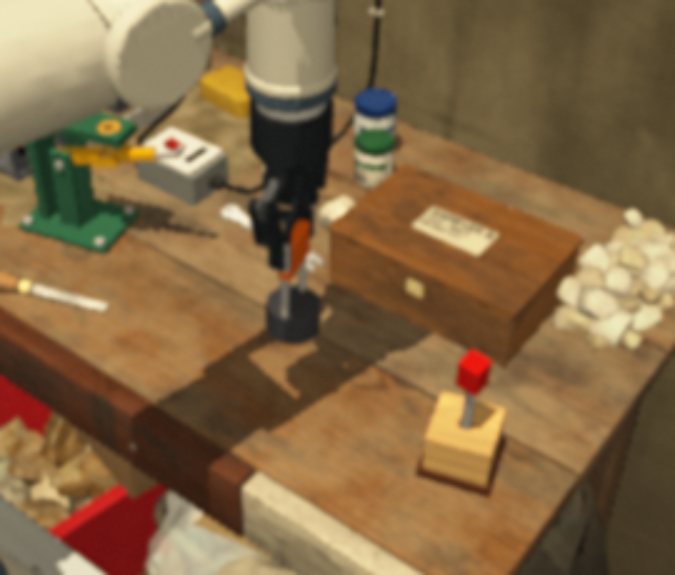

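The weight hangs straight in the grip (s2: disc at (292,315), grip at (298,250)), and the hook tip agrees with the predicted stand pose to 1 mm. I go to the entry point outside the hook.

```bash
python3 -m pendant '[[[-0.4,0,2,2,0],[-0.4,0,5,4.5,0],[-0.4,0.2,8,7,0],[-0.4,0.2,11,10,0],[-0.4,0.3,14,12.5,0],[-0.4,0.3,16.5,14.5,0],[-0.4,0.3,17.6,15.5,0],[-0.4,0.3,17.6,15.5,0],[-0.4,0.3,17.6,15.5,0],[-0.4,0.3,17.6,15.5,0]]]' 60
python3 - <<'E'
from h import *
need([.5319,.2058,.184],[.97,.242])
p,d,i=cap('wrist'); q,_,_=cap('scene')
cv2.imwrite('pics/e.png',np.hstack([cv2.resize(p,(400,300)),cv2.resize(q[60:210,120:320],(400,300))]))
E
```

```text
t: 4.25
ee_pos: [0.5436, 0.1545, 0.1856]
eef_rot: [-0.087, 0.703, 0.087, 0.701]
contact_force: [-0.1, 0.4, -5.1]
grip_width: 0.0506
t 4.25 tcp [0.5436 0.1545 0.1856] R [[-0.003, -0.244, 0.97], [-0.001, 0.97, 0.244], [-1.0, -0.0, -0.003]] q6 -0.03 F [-0.1  0.4 -5.1] w 0.0506
shift cm [0.16 5.26 0.12]
turn [np.float64(-3.139), np.float64(0.002), np.float64(3.144)]
```

View pics/e.png

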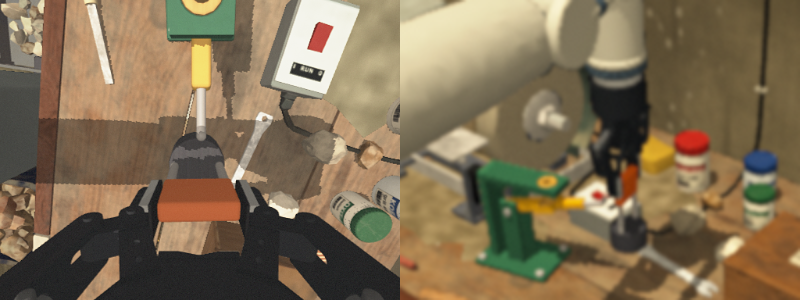

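The wrist view has the hook bar (201,130) in line with the middle of the grip (199,200), and the window looks clear. I move in over the hook.

```bash
python3 -m pendant '[[[-0.4,0,1.5,0.1,0],[-0.4,0,3,0.1,0],[-0.4,0,4.2,0.1,0],[-0.4,0.2,5.2,0.1,0],[-0.4,0.2,5.2,0.1,0],[-0.4,0.2,5.2,0.1,0]]]' 60
python3 - <<'E'
from h import *
need([.5332,.201,.1235],[.97,.242])
p,d,i=cap('wrist'); q,_,_=cap('scene')
cv2.imwrite('pics/f.png',np.hstack([cv2.resize(p,(400,300)),cv2.resize(q[85:185,140:273],(400,300))]))
E
```

```text
t: 4.85
ee_pos: [0.5323, 0.2056, 0.1849]
eef_rot: [-0.088, 0.702, 0.087, 0.702]
contact_force: [-0.3, 0.1, -4.6]
grip_width: 0.0508
t 4.85 tcp [0.5323 0.2056 0.1849] R [[-0.0, -0.245, 0.969], [-0.001, 0.969, 0.245], [-1.0, -0.001, -0.0]] q6 0.06 F [-0.3  0.1 -4.6] w 0.0508
shift cm [ 6.14 -0.47 -0.02]
turn [np.float64(-3.138), np.float64(0.003), np.float64(3.145)]
```

View pics/f.png

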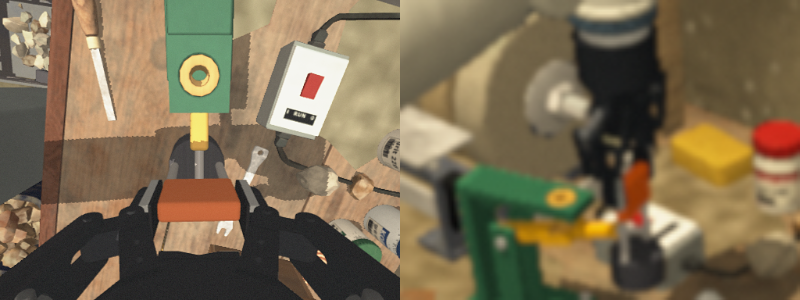

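The grip is over the hook bar, with the hook passing through the window. I lower it with a slight outward drift.

```bash
python3 -m pendant '[[[-0.4,1,0,0,0],[-0.4,2,0,0,0],[-0.4,3,-0.1,0,0],[-0.4,4,-0.3,0,0],[-0.4,5,-0.4,0,0],[-0.4,5.8,-0.5,0,0],[-0.4,6.0,-0.5,0,0],[-0.4,6.0,-0.5,0,0],[-0.4,6.0,-0.5,0,0]]]' 60
python3 - <<'E'
from h import *
need([.5332,.201,.1225])
p,d,i=cap('wrist'); q,_,_=cap('scene')
cv2.imwrite('pics/g.png',np.hstack([cv2.resize(p,(400,300)),cv2.resize(q[85:185,140:273],(400,300))]))
E
```

```text
t: 5.7
ee_pos: [0.5336, 0.2007, 0.1253]
eef_rot: [-0.087, 0.702, 0.087, 0.702]
contact_force: [-1.0, -0.5, -3.9]
grip_width: 0.0509
t 5.7 tcp [0.5336 0.2007 0.1253] R [[-0.0, -0.244, 0.97], [-0.0, 0.97, 0.244], [-1.0, -0.0, -0.0]] q6 0.05 F [-1.  -0.5 -3.9] w 0.0509
shift cm [ 0.28  0.04 -0.04]
```

View pics/g.png

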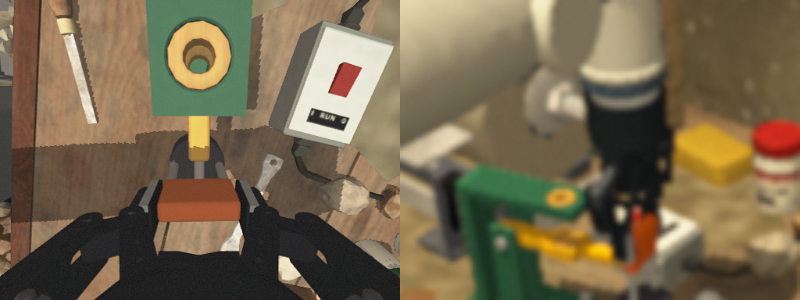

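The arm is nearly level; the bore through the bracket now lines up with the arm's at (200,60). I lower the last 3 mm, open, and rise.

```bash
python3 -m pendant '[[[-0.4,0.2,0,0,0],[-0.4,0.35,0,0,0],[-0.4,0.35,0,0,0],[0.3,0.35,0,0,0],[0.6,0.35,0,0,0],[1,0.35,0,0,0],[1,0.35,0,0,0],[1,0.35,0,0,0],[1,0.35,0,0,0],[1,0.35,0,0,0],[1,0.35,0,0,0]]]'
python3 -m pendant '[[[1,-1,0,0,0],[1,-3,0,0,0],[1,-6,0,0,0],[1,-9,0,0,0],[1,-12,0,0,0],[1,-12,0,0,0],[1,-12,0,0,0],[1,-12,0,0,0]]]'
python3 - <<'E'
from h import *
need([.462,-.247,.245],[1,0])
p,d,i=cap('wrist'); q,_,j=cap('scene'); np.savez('w5.npz',p=p,d=d,**i); np.savez('s5.npz',p=q,**j)
cv2.imwrite('pics/i.png',np.hstack([cv2.resize(p,(400,300)),cv2.resize(q[85:185,140:273],(400,300))]))
E
```

```text
t: 6.72
ee_pos: [0.5338, 0.2009, 0.1217]
eef_rot: [-0.087, 0.702, 0.087, 0.702]
contact_force: [-0.1, 0.2, -0.5]
grip_width: 0.0859
t: 7.38
ee_pos: [0.5337, 0.2009, 0.2418]
eef_rot: [-0.087, 0.702, 0.087, 0.702]
contact_force: [0.4, -0.2, -0.4]
grip_width: 0.0849
t 7.38 tcp [0.5337 0.2009 0.2418] R [[0.0, -0.245, 0.97], [0.0, 0.97, 0.245], [-1.0, 0.0, 0.0]] q6 0.05 F [ 0.4 -0.2 -0.4] w 0.0849
shift cm [ -0.33 -41.67 -17.91]
turn [np.float64(-2.895), np.float64(0.247), np.float64(3.389)]
```

View pics/i.png

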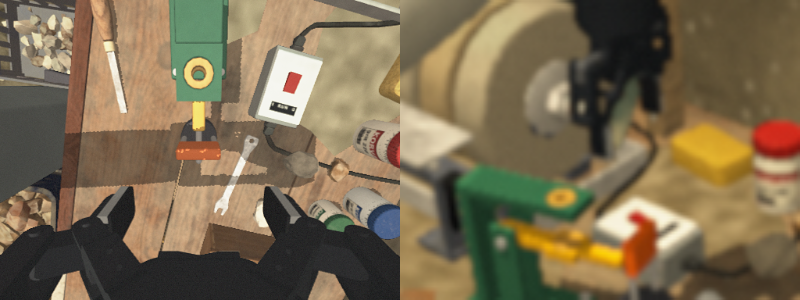

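The weight hangs free on the hook (wrist view at (198,150)) with the arm level. I refine the bushing position from this view and move over the pin.

```bash
python3 -m pendant '[[[1,-5,-41.7,-17.9,0.247],[1,-5,-41.7,-17.9,0.247],[1,-5,-41.7,-17.9,0.247],[1,-5,-41.7,-17.9,0.247],[1,-5,-41.7,-17.9,0.247],[1,-5,-41.7,-17.9,0.247],[1,-5,-41.7,-17.9,0.247],[1,-5,-41.7,-17.9,0.247],[1,-5,-41.7,-17.9,0.247],[1,-5,-41.7,-17.9,0.247],[1,-5,-41.7,-17.9,0.247],[1,-5,-41.7,-17.9,0.247]]]'
python3 -m pendant '[[[1,0,0,0,0],[1,0,0,0,0]]]'
cat > b.py <<'E'
from h import *
def brass(p,i,z=.165):
    hsv=cv2.cvtColor(p,cv2.COLOR_BGR2HSV); m=cv2.inRange(hsv,(12,110,100),(30,255,255))
    out=[]
    for c in cv2.findContours(m,0,1)[0]:
        if cv2.contourArea(c)<150: continue
        w=onplane(c[:,0],i,z); (x,y),r=cv2.minEnclosingCircle((w[:,:2]*1000).astype(np.float32))
        if 11<r<18 and .2<y/1000<.35: out.append((round(x,1),round(y,1),round(r,1),(w[:,:2].mean(0)*1000).round(1)))
    return out
if __name__=='__main__':
    print('bush',brass(np.load('w5.npz')['p'],np.load('w5.npz')))
    print(brass(np.load('top0.npz')['p'],np.load('top0.npz')))
    p,d,i=cap('wrist','w6'); np.savez('w6.npz',p=p,d=d,**i)
    hsv=cv2.cvtColor(p,cv2.COLOR_BGR2HSV); m=cv2.inRange(hsv,(0,150,60),(4,255,255))|cv2.inRange(hsv,(174,150,60),(180,255,255))
    P=cloud(d,i); m[(abs(P[...,1]+.25)>.08)|(P[...,0]<.38)|(P[...,0]>.56)]=0
    q=P[m>0]; print('head z',np.percentile(q[:,2],[2,50,98]))
    q=q[q[:,2]>.143]; print(q.mean(0),[np.round(v,1) for v in cv2.minAreaRect((q[:,:2]*1000).astype(np.float32))])
    need([.462,-.247,.12],[1,0])
    cv2.imwrite('pics/w6.png',p)
E
python3 b.py
```

```text
t: 8.48
ee_pos: [0.4601, -0.2532, 0.29]
eef_rot: [0.002, 0.708, -0.003, 0.706]
contact_force: [0.5, 0.3, 0.5]
grip_width: 0.0853
t: 8.65
ee_pos: [0.462, -0.2469, 0.2904]
eef_rot: [0.001, 0.708, 0.0, 0.706]
contact_force: [0.3, 0.3, 0.5]
grip_width: 0.0853
bush [(685.2, 225.7, 11.5, array([685.6, 226.2])), (477.0, 223.5, 14.5, array([476.7, 224.7])), (520.6, 242.1, 16.9, array([521.8, 244.4])), (513.6, 282.2, 14.3, array([513.5, 282.3])), (416.8, 304.4, 16.4, array([418.5, 306.8]))]
[]
head z [0.12240477 0.14869722 0.15076665]
[ 0.45692865 -0.24874855  0.1523571 ] [array([ 459., -219.]), array([86. , 22.9]), np.float64(85.7)]
t 8.7 tcp [ 0.4622 -0.2462  0.2908] R [[-0.001, -0.001, 1.0], [0.001, 1.0, 0.001], [-1.0, 0.001, -0.001]] q6 -0.56 F [-0.4  0.1 -0.5] w 0.0855
shift cm [17.08 -0.1  -0.  ]
turn [np.float64(-3.141), np.float64(0.001), np.float64(3.143)]
```

View pics/w6.png

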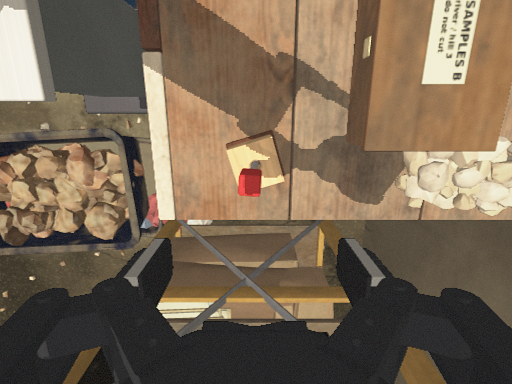

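The head shows at (249,182) in this view, square to the image within a few degrees. I measure it on its own component only.

Run:
```python
from h import *
f=np.load('w6.npz'); p,d=f['p'],f['d']; P=cloud(d,f); hsv=cv2.cvtColor(p,cv2.COLOR_BGR2HSV)
m=cv2.inRange(hsv,(0,150,60),(4,255,255))|cv2.inRange(hsv,(174,150,60),(180,255,255))
b=np.zeros_like(m); b[160:200,230:270]=m[160:200,230:270]
q=P[b>0]; t=q[(q[:,2]>.145)]
print(len(q),len(t),np.percentile(q[:,2],[1,10,50,90,99]).round(4)); print('top',t.mean(0).round(4),[np.round(v,1) for v in cv2.minAreaRect((t[:,:2]*1000).astype(np.float32))])
# top-face by brightness: print V map with z
A=np.c_[t[:,:2],np.ones(len(t))]; print('plane',np.linalg.lstsq(A,t[:,2],rcond=None)[0].round(3))
c=max(cv2.findContours((b>0).astype(np.uint8),0,1)[0],key=cv2.contourArea); print('img rect',cv2.minAreaRect(c))
for n in range(168,198,2): print(n,''.join(f'{v:4d}' for v in (P[n,238:264:2,2]*1000).astype(int)*(b[n,238:264:2]>0)),' | ',''.join(f'{v:4d}' for v in hsv[n,238:264:2,2]*(b[n,238:264:2]>0)))
# shank pixels: grey between head and block
s=P[155:180,240:270].reshape(-1,3); s=s[(s[:,2]>.062)&(s[:,2]<.112)]; print('shank',len(s)); 
for a in (.07,.08,.09,.1): 
    k=s[abs(s[:,2]-a)<.005]; print(a,len(k),k.mean(0).round(4) if len(k) else '')
```

```text
573 460 [0.1206 0.1339 0.1487 0.1499 0.2302]
top [ 0.4569 -0.249   0.1526] [array([ 459., -219.]), array([86. , 22.9]), np.float64(85.7)]
plane [0.233 2.345 0.63 ]
img rect ((249.194091796875, 181.97645568847656), (21.55171775817871, 27.227258682250977), 4.39870548248291)
168    0   0   0   0   0   0   0   0   0   0   0   0   0  |     0   0   0   0   0   0   0   0   0   0   0   0   0
170    0   0 126 129 127 125 126 127 126 124 124 121   0  |     0   0 128 129 126 129 127 131 125 127 129 129   0
172    0   0 137 136 137 136 135 135 133 135 134 132   0  |     0   0 129 127 129 127 128 128 129 127 128 121   0
174    0 144 146 146 145 146 144 144 144 433 143 138   0  |     0 158 169 157 131 134 129 130 129 131 130 119   0
176    0 148 149 147 149 149 149 148 148 148 148 148   0  |     0 236 239 223 163 166 163 168 161 164 161 128   0
178    0 149 149 149 148 150 149 149 148 149 150 149   0  |     0 241 243 231 168 168 169 166 166 166 162 139   0
180    0 148 149 150 148 149 148 149 149 149 151 148   0  |     0 242 242 217 164 166 167 167 166 169 164 149   0
182    0 148 149 149 149 150 
[... 272 characters left out ...]
 215 163 166 164 167 166 165 165   0   0
188  145 148 148 149 148 148 149 148 147 149 148   0   0  |   204 243 244 241 164 166 164 164 165 165 164   0   0
190  144 148 149 150 148 149 149 148 149 149 149   0   0  |   204 243 243 240 161 165 164 162 166 166 161   0   0
192  145 148 148 149 149 148 149 149 148 149 148   0   0  |   209 243 243 237 159 165 165 161 162 163 157   0   0
194    0 147 148 149 149 149 149 146 151 149 149   0   0  |     0 233 238 243 238 172 172 213 248 247 238   0   0
196    0   0   0   0   0   0   0   0 148 148   0   0   0  |     0   0   0   0   0   0   0   0 203 220   0   0   0
shank 26
0.07 14 [ 0.4612 -0.2449  0.0703]
0.08 9 [ 0.4611 -0.2447  0.0809]
0.09 0 
0.1 0
```

Run:
```python
from h import *
f=np.load('w6.npz'); p,d=f['p'],f['d']; P=cloud(d,f); hsv=cv2.cvtColor(p,cv2.COLOR_BGR2HSV)
m=cv2.inRange(hsv,(0,150,60),(4,255,255))|cv2.inRange(hsv,(174,150,60),(180,255,255))
b=np.zeros_like(m); b[160:200,230:270]=m[160:200,230:270]; b[(P[...,2]<.1455)|(P[...,2]>.153)]=0
q=P[b>0]; A=np.c_[q[:,:2],np.ones(len(q))]; print('plane',np.linalg.lstsq(A,q[:,2],rcond=None)[0].round(3),q.mean(0).round(4))
c=max(cv2.findContours(b,0,1)[0],key=cv2.contourArea)
w=onplane(cv2.convexHull(c)[:,0],f,.1487); print([np.round(v,1) for v in cv2.minAreaRect((w[:,:2]*1000).astype(np.float32))])
s=np.load('w5.npz'); P=cloud(s['d'],s)
```

```text
plane [ 0.054 -0.004  0.123] [ 0.4569 -0.2499  0.1489]
[array([ 456.8, -250. ]), array([23.4, 22.7]), np.float64(85.3)]
```

The head top is at (0.457,-0.250,0.149), turned about -4.7° and leaning about 3° toward -x. Closing the jaws along x should straighten it.

```bash
python3 -m pendant '[[[1,3,-0.4,-0.4,0.08],[1,7,-0.4,-0.4,0.08],[1,11,-0.4,-0.4,0.08],[1,14.5,-0.4,-0.4,0.08],[1,17,-0.4,-0.4,0.08],[1,17.8,-0.4,-0.4,0.08],[1,17.8,-0.4,-0.4,0.08],[1,17.8,-0.4,-0.4,0.08]]]'
python3 -m pendant '[[[-0.2,0,0,0,0],[-0.6,0,0,0,0],[-0.6,0,0,0,0],[-0.6,0,0,0,0],[-0.8,0,0,0,0],[-0.8,0,0,0,0],[-0.8,0,0,0,0],[-0.8,0,0,0,0],[-0.8,0,0,0,0]]]' 60
```

```text
t: 9.37
ee_pos: [0.4588, -0.2505, 0.1149]
eef_rot: [0.028, 0.706, -0.028, 0.707]
contact_force: [0.8, 0.0, 0.4]
grip_width: 0.0853
t: 10.12
ee_pos: [0.4587, -0.2514, 0.1145]
eef_rot: [0.028, 0.706, -0.028, 0.707]
contact_force: [1.1, -0.1, 5.1]
grip_width: 0.0234
```

```bash
python3 -m pendant '[[[-0.8,-1,0,0,0],[-0.8,-3,0,0,0],[-0.8,-6,0,0,0],[-0.8,-9,0,0,0],[-0.8,-12,0,0,0],[-0.8,-15,0,0,0],[-0.8,-18,0,0,0],[-0.8,-20,0,0,0],[-0.8,-20,0,0,0],[-0.8,-20,0,0,0],[-0.8,-20,0,0,0]]]'
python3 - <<'E'
from h import *
need([.5135,.2822,.315])
E
```

```text
t: 11.03
ee_pos: [0.4577, -0.2512, 0.312]
eef_rot: [0.029, 0.708, -0.028, 0.706]
contact_force: [-1.0, -0.2, -1.9]
grip_width: 0.0234
t 11.03 tcp [ 0.4577 -0.2512  0.312 ] R [[-0.003, 0.08, 0.997], [0.001, 0.997, -0.08], [-1.0, 0.001, -0.003]] q6 -0.49 F [-1.  -0.2 -1.9] w 0.0234
shift cm [-0.24 53.61  1.28]
```

```bash
python3 -m pendant '[[[-0.8,-0.2,2,0,0],[-0.8,-0.2,6,0.2,0],[-0.8,-0.2,10,0.3,0],[-0.8,-0.2,14,0.4,0],[-0.8,-0.2,18,0.5,0],[-0.8,-0.2,22,0.6,0],[-0.8,-0.2,26,0.7,0],[-0.8,-0.2,30,0.8,0],[-0.8,-0.2,34,0.9,0],[-0.8,-0.2,38,1,0],[-0.8,-0.2,42,1.1,0],[-0.8,-0.2,45,1.2,0]]]'
python3 -m pendant '[[[-0.8,0,3,0,0],[-0.8,0,6,0.1,0],[-0.8,0,7.5,0.1,0],[-0.8,0,8.6,0.1,0],[-0.8,0,8.6,0.1,0],[-0.8,0,8.6,0.1,0],[-0.8,0,8.6,0.1,0]]]'
python3 - <<'E'
from h import *
need([.5135,.2822,.315])
for n in('wrist','scene','top'):
    p,d,i=cap(n); np.savez(n+'7.npz',p=p,d=d,**i)
a=np.load('wrist7.npz')['p']; b=np.load('scene7.npz')['p'][20:140,130:250]
cv2.imwrite('pics/j.png',np.hstack([cv2.resize(a,(400,300)),cv2.resize(b,(300,300))]))
E
```

```text
t: 12.03
ee_pos: [0.5051, 0.1992, 0.3129]
eef_rot: [0.027, 0.708, -0.028, 0.705]
contact_force: [0.1, -0.5, -1.4]
grip_width: 0.0231
t: 12.62
ee_pos: [0.5141, 0.2807, 0.3156]
eef_rot: [0.029, 0.707, -0.029, 0.706]
contact_force: [0.7, 0.5, -1.1]
grip_width: 0.0231
t 12.62 tcp [0.5141 0.2807 0.3156] R [[-0.0, 0.081, 0.997], [-0.001, 0.997, -0.081], [-1.0, -0.001, -0.0]] q6 0.52 F [ 0.7  0.5 -1.1] w 0.0231
shift cm [ 0.06  0.15 -0.07]
```

View pics/j.png

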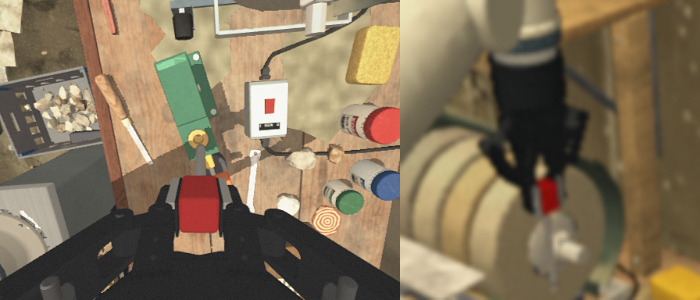

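The pin is held, its shank running down at (200,160) in the wrist view, with the bushing ring at (197,140). I fit the shank's axis from depth.

```bash
cat > pin.py <<'E'
from h import *
from b import brass
import sys
def fit(P,i,c,zlo,zhi):
    m=(np.hypot(P[...,0]-c[0],P[...,1]-c[1])<.022)&(P[...,2]>zlo)&(P[...,2]<zhi); q=P[m]
    if len(q)<20: print('few',len(q)); return
    cam=-i['R'].T@i['t']
    for z in np.arange(zlo+.005,zhi,.01):
        k=q[abs(q[:,2]-z)<.005]
        if len(k)<5: continue
        # visible surface mean lies ~ r*pi/4 toward the camera
        v=(cam-k.mean(0))[:2]; v/=np.linalg.norm(v); ctr=k[:,:2].mean(0)-v*.005*.8
        print(round(z,3),len(k),(ctr*1000).round(1),'x-range',(np.percentile(k[:,0],[3,97])*1000).round(1))
if __name__=='__main__':
    for n in('wrist','scene','top'):
        f=np.load(n+'7.npz'); P=cloud(f['d'],f); print(n,'bush',brass(f['p'],f)); fit(P,f,(.5141,.2807),.2,.31)
E
python3 pin.py
```

```text
wrist bush [(706.0, 248.5, 12.3, array([705.5, 248.3])), (513.6, 282.8, 14.3, array([513.9, 283.4]))]
0.225 39 [516.9 284.3] x-range [512.1 521.8]
0.235 41 [516.9 284.2] x-range [512.4 521.5]
0.245 47 [516.9 283.9] x-range [512.4 521.3]
0.255 57 [516.9 283.3] x-range [512.2 521.4]
0.265 60 [516.6 283. ] x-range [511.8 521.2]
0.275 73 [516.4 282.7] x-range [511.9 520.9]
0.285 84 [515.9 282.4] x-range [511.3 520.6]
0.295 92 [515.8 282.2] x-range [511.6 520.3]
0.305 24 [515.9 282.5] x-range [513.4 519.2]
scene bush []
0.225 10 [520.4 284. ] x-range [515.  521.2]
0.235 10 [518.4 282.7] x-range [512.5 519.3]
0.245 12 [519.4 282.3] x-range [514.9 519.9]
0.255 10 [519.3 282.9] x-range [512.7 523.2]
0.265 10 [518.1 282.1] x-range [513.  518.6]
0.275 14 [518.7 281.3] x-range [510.9 521.3]
0.285 10 [518.1 281.2] x-range [512.4 520.8]
0.295 12 [518.  280.6] x-range [511.5 520.2]
0.305 11 [517.5 280.4] x-range [511.4 520.1]
top bush []
```

```bash
python3 -m pendant '[[[-0.8,1,-0.07,-0.25,0],[-0.8,2,-0.07,-0.25,0],[-0.8,3,-0.07,-0.25,0],[-0.8,3.5,-0.07,-0.25,0],[-0.8,3.5,-0.07,-0.25,0],[-0.8,3.5,-0.07,-0.25,0],[-0.8,3.5,-0.07,-0.25,0]]]'
python3 - <<'E'
from h import *; from pin import fit; from b import brass
need([.5135,.2822,.28])
p,d,i=cap('wrist'); np.savez('wrist8.npz',p=p,d=d,**i)
print(brass(p,i)); P=cloud(d,i); fit(P,i,(.513,.281),.17,.27)
cv2.imwrite('pics/k.png',cv2.resize(p[130:260,190:320],(780,780)[:2])[:600])
E
```

```text
t: 13.35
ee_pos: [0.5115, 0.2815, 0.2811]
eef_rot: [0.028, 0.706, -0.028, 0.707]
contact_force: [0.7, 0.5, -0.5]
grip_width: 0.023
t 13.35 tcp [0.5115 0.2815 0.2811] R [[0.0, 0.08, 0.997], [0.0, 0.997, -0.08], [-1.0, 0.0, 0.0]] q6 0.52 F [ 0.7  0.5 -0.5] w 0.023
shift cm [0.11 0.08 0.2 ]
[(696.5, 253.0, 12.3, array([696.6, 252.7])), (513.6, 282.8, 14.2, array([513.9, 283.3]))]
0.185 16 [514.6 285.7] x-range [510.  518.6]
0.195 46 [514.4 285.1] x-range [509.6 519.2]
0.205 41 [514.3 284.9] x-range [510.  518.8]
0.215 48 [514.4 284.7] x-range [509.9 518.6]
0.225 61 [514.1 284. ] x-range [509.1 518.8]
0.235 66 [513.9 283.8] x-range [509.3 518.5]
0.245 82 [513.7 283.4] x-range [509.  518.2]
0.255 83 [513.4 283.1] x-range [508.9 517.9]
0.265 78 [513.1 283.1] x-range [509.2 517.2]
```

```bash
python3 -m pendant '[[[-0.8,0,-0.23,-0.07,0],[-0.8,0.3,-0.23,-0.07,0],[-0.8,0.7,-0.23,-0.07,0],[-0.8,1.1,-0.23,-0.07,0],[-0.8,1.5,-0.23,-0.07,0],[-0.8,1.9,-0.22,-0.07,0],[-0.8,2.2,-0.22,-0.07,0],[-0.8,2.5,-0.21,-0.07,0],[-0.8,2.5,-0.21,-0.07,0],[-0.8,2.5,-0.21,-0.07,0]]]'
python3 - <<'E'
from h import *; from pin import fit; from b import brass
need([.5135,.2822,.256])
p,d,i=cap('wrist'); print(brass(p,i)); P=cloud(d,i); fit(P,i,(.512,.28),.17,.245)
E
```

```text
t: 14.23
ee_pos: [0.5104, 0.2795, 0.2555]
eef_rot: [0.028, 0.707, -0.028, 0.706]
contact_force: [-0.0, -0.1, 0.5]
grip_width: 0.0234
t 14.23 tcp [0.5104 0.2795 0.2555] R [[-0.0, 0.08, 0.997], [-0.0, 0.997, -0.08], [-1.0, -0.0, -0.0]] q6 0.52 F [-0.  -0.1  0.5] w 0.0234
shift cm [-0.05  0.3   0.28]
[(688.1, 253.5, 13.4, array([688.8, 253.8])), (513.6, 282.7, 14.2, array([513.7, 283.8]))]
0.175 42 [513.3 283. ] x-range [508.6 517.9]
0.185 47 [513.3 282.7] x-range [508.8 517.6]
0.195 57 [513.  282.2] x-range [508.6 517.5]
0.205 67 [512.9 281.7] x-range [508.1 517.5]
0.215 68 [512.6 281.5] x-range [508.3 517.3]
0.225 77 [512.5 281.1] x-range [507.7 517. ]
0.235 100 [512.2 281. ] x-range [507.9 516.7]
```

Entry is free of contact and centred. I continue down, shifting gradually to allow for the pin's small lean.

```bash
python3 -m pendant '[[[-0.8,0.5,0.01,0,0],[-0.8,1,0.02,0.01,0],[-0.8,1.5,0.03,0.02,0],[-0.8,2,0.04,0.02,0],[-0.8,2.5,0.05,0.03,0],[-0.8,3,0.06,0.04,0],[-0.8,3.4,0.06,0.04,0],[-0.8,3.8,0.07,0.05,0],[-0.8,4.2,0.07,0.05,0],[-0.8,4.5,0.07,0.05,0],[-0.8,4.5,0.07,0.05,0]]]'
python3 - <<'E'
from h import *; from pin import fit; from b import brass
need([.5135,.2822,.1805])
p,d,i=cap('wrist'); print(brass(p,i)); P=cloud(d,i); fit(P,i,(.512,.28),.17,.22)
E
```

```text
t: 15.2
ee_pos: [0.5108, 0.28, 0.2098]
eef_rot: [0.028, 0.707, -0.028, 0.706]
contact_force: [0.7, 0.8, -1.4]
grip_width: 0.0233
t 15.2 tcp [0.5108 0.28   0.2098] R [[-0.001, 0.08, 0.997], [-0.001, 0.997, -0.08], [-1.0, -0.001, -0.001]] q6 0.52 F [ 0.7  0.8 -1.4] w 0.0233
shift cm [2.93 0.24 0.25]
[(488.8, 200.7, 13.9, array([487.7, 199.9])), (673.0, 262.0, 12.5, array([673.7, 261.9])), (513.7, 282.7, 14.2, array([513.6, 284.4]))]
0.175 77 [512.9 281.9] x-range [508.2 517.5]
0.185 93 [512.7 281.6] x-range [508.2 517.2]
0.195 63 [512.4 281.7] x-range [508.9 516.4]
0.215 338 [512.2 287.8] x-range [495.2 530.1]
```

```bash
python3 -m pendant '[[[-0.8,0.4,0.01,0.01,0],[-0.8,0.8,0.02,0.02,0],[-0.8,1.2,0.03,0.02,0],[-0.8,1.6,0.04,0.03,0],[-0.8,2,0.04,0.03,0],[-0.8,2.4,0.04,0.03,0],[-0.8,2.8,0.04,0.03,0],[-0.8,2.8,0.04,0.03,0],[-0.8,2.8,0.04,0.03,0],[-0.8,2.8,0.04,0.03,0]]]'
python3 - <<'E'
from h import *; from pin import fit; from b import brass
need([.5135,.2822,.1805])
p,d,i=cap('wrist'); print(brass(p,i)[-1:]); P=cloud(d,i); fit(P,i,(.512,.28),.166,.19)
q,e,j=cap('scene'); hsv=cv2.cvtColor(q,cv2.COLOR_BGR2HSV); Q=cloud(e,j)
m=((hsv[...,0]<5)|(hsv[...,0]>174))&(hsv[...,1]>150)&(np.hypot(Q[...,0]-.512,Q[...,1]-.28)<.03); print('head z scene',np.percentile(Q[m][:,2],[2,10,50,98]).round(4))
cv2.imwrite('pics/l.png',np.hstack([cv2.resize(p[100:300,150:350],(390,390)),cv2.resize(q[85:185,140:240],(390,390))]))
E
```

```text
t: 16.08
ee_pos: [0.5114, 0.2805, 0.1827]
eef_rot: [0.028, 0.707, -0.028, 0.707]
contact_force: [0.1, 0.3, -0.8]
grip_width: 0.0235
t 16.08 tcp [0.5114 0.2805 0.1827] R [[0.0, 0.08, 0.997], [0.0, 0.997, -0.08], [-1.0, 0.0, 0.0]] q6 0.52 F [ 0.1  0.3 -0.8] w 0.0235
shift cm [0.22 0.18 0.19]
[(513.9, 284.3, 13.7, array([514.4, 289.2]))]
0.171 207 [511.7 287.3] x-range [493.7 530.9]
head z scene [-0.6471 -0.6175 -0.5114  0.221 ]
```

View pics/l.png

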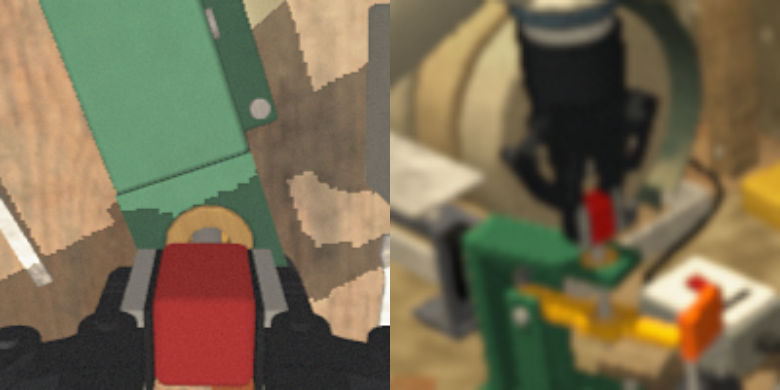

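The pin is seen through the bracket's bushing and entering the arm's bushing (right panel (603,300)), with the weight hanging at (700,320) and the arm level. I go 3 mm lower to the middle of the tolerance, settle, and do a last check.

```bash
python3 -m pendant '[[[-0.8,0.15,0,0,0],[-0.8,0.3,0,0,0],[-0.8,0.3,0,0,0],[-0.8,0.3,0,0,0],[-0.8,0.3,0,0,0],[-0.8,0.3,0,0,0],[-0.8,0.3,0,0,0],[-0.8,0.3,0,0,0]]]'
python3 - <<'E'
from h import *
need(None)
p,d,i=cap('wrist'); hsv=cv2.cvtColor(p,cv2.COLOR_BGR2HSV); Q=cloud(d,i)
m=((hsv[...,0]<5)|(hsv[...,0]>174))&(hsv[...,1]>150)&(np.hypot(Q[...,0]-.512,Q[...,1]-.28)<.025)&(Q[...,2]>.17)&(Q[...,2]<.25); q=Q[m]
print('head z',np.percentile(q[:,2],[2,50,98]).round(4))
t=q[q[:,2]>np.percentile(q[:,2],60)-.004]; print(np.linalg.lstsq(np.c_[t[:,:2],np.ones(len(t))],t[:,2],rcond=None)[0].round(3),t.mean(0).round(4))
q,e,j=cap('scene'); P=cloud(e,j); hsv=cv2.cvtColor(q,cv2.COLOR_BGR2HSV)
o=(cv2.inRange(hsv,(4,170,90),(14,255,255))>0)&(np.hypot(P[...,0]-.533,P[...,1]-.2)<.05)&(P[...,2]>.05); print('weight grip',P[o].mean(0).round(3),np.percentile(P[o][:,2],[2,98]).round(3))
E
```

```text
t: 16.85
ee_pos: [0.5114, 0.2805, 0.1797]
eef_rot: [0.028, 0.707, -0.028, 0.707]
contact_force: [0.1, -0.4, -1.3]
grip_width: 0.0231
t 16.85 tcp [0.5114 0.2805 0.1797] R [[0.0, 0.08, 0.997], [0.0, 0.997, -0.08], [-1.0, 0.0, 0.0]] q6 0.52 F [ 0.1 -0.4 -1.3] w 0.0231
head z [0.1859 0.2135 0.2152]
[ 0.016 -0.026  0.213] [0.5119 0.2825 0.2138]
weight grip [0.527 0.189 0.135] [0.114 0.152]
```

```bash
python3 -c "
from bench import env; print(env.job_done())"
```

```text
the job is handed in; nothing more can be done
None
```

I hung the weight on the hook, which brought the arm down level, and let go of it. I then threaded the pin through both bushings and handed the job in at about 17 s with the pin still in the fingers. The hand-in gives no verdict.

What the last checks showed:
- **Pin height:** the head's top is at about 0.214 m, so its underside is about 15 mm above the bracket. That puts the tip at about 0.075 m, about 22 mm below the arm's bushing. I worked out the tip position from the pin's length and did not see it directly.
- **Pin tilt:** about 0.03 rad, against the limit of 0.08.
- **Grip and contact:** the grip was still closed on the head at 23 mm. The outside force at the end was about 1.4 N, and it never rose on the way down, so the pin was not binding.
- **Weight and arm:** the last picture shows the weight hanging on the hook with the arm level, and its grip reads about 0.114 to 0.152 m high, as expected for a level arm.

**Doubtful readings:**
- In the wrist view the pin's x read about 2 mm larger than the gripper's own position. I used pin-to-bushing differences from the same picture instead.
- The scene camera's depth reading of the pin head was noisy, so I did not use it.
- The loose tools and stones were not re-measured at the end; no move came near them.

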